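# Pack the stationery box

### The job

Pack the wooden stationery box on the desk: stand the stapler on the floor of its left-hand bay and the carton of staples in the right-hand bay, each upright as it stands now (left and right as seen from the robot), then set the lift-out tray on its runners over them. Then lay the roll of tape flat in the tray's left-hand compartment and the eraser flat in the right-hand one, see that nothing stands above the rim, and finally close the lid fully. Leave the paperweight, the pencil cup and the phone stand where they are.

Things in the scene. Friction and masses are not known exactly. Their poses are not given: they have to be found in the camera images.
- stapler: Green plastic desk stapler standing on its base, 104 mm long (its x axis), 30 mm wide (its y axis) at the base plate, which is 7 mm thick; the upper arm, from 24 to 44 mm above the desk, is 24 mm wide with rounded edges and nearly the full length. 44 mm high, about 0.14 kg. Origin: centre of its underside; z up.
- carton: Plain brown cardboard carton of staples (rigid), 60 mm (its x axis) by 40 mm (its y axis), 38 mm high, about 0.16 kg, paler paper label on top. Origin: centre of its underside; z up.
- tray: Empty wooden lift-out tray, 120 mm (its x) by 188 mm (its y), lying flat. Floor 3 mm, outer walls 4 mm thick, 20 mm high. Lift it by the darker grip wall across its middle: 8 mm thick, 112 mm long along x, top 26 mm above the underside. Two equal compartments, 112 (x) by 86 mm (y), centred 47 mm either side of it. Fits the box either way round. About 0.16 kg. Origin: centre of underside; z up.
- tape: Roll of pale masking tape lying flat: ring 52 mm outside diameter, 26 mm hole in its card core, 19 mm high, about 0.05 kg. Origin: centre of its underside; z up.
- eraser: White block eraser in a blue card sleeve, 44 mm (its x axis) by 20 mm (its y axis), 13 mm high, about 0.025 kg. Origin: centre of its underside; z up.
- case: Pale wooden box, fixed: 144 mm (x, away from the robot) by 212 mm (y, to the robot's left), rim 84 mm high, turned up to 12 deg. Walls and floor 6 mm. A divider along x, 4 mm thick, top at z 36 mm, parts left (+y) and right (-y) bays; good places y +-44 mm. Tray runners, 15 mm wide, on both end walls (y +-92.5 mm), z 44 to 56 mm; tray has 6 mm play each side. Origin: centre of underside.
- lid (a joint): Lid angle, rad: 0 shut, 1.65 to 1.85 at the start (leaning back from the robot), stop at 1.9. Hinge line along the case's y, at case x +72, z 84.5 mm (far rim). Board 144 mm from hinge to free edge, 212 mm wide, 8 mm thick, its underside on the hinge line; a 60 mm wide finger lip juts 11 mm beyond. Stiff hinge: stays where left, moves at 1 to 3 N at the edge. Push from behind, then down.
- paperweight: Round clear glass paperweight, flat-bottomed dome, 68 mm in diameter and 38 mm high, 0.28 kg: not to be moved. Origin: centre of its underside.
- pencil_cup: Steel pencil cup, 76 mm in diameter, 100 mm high, with pencils to 175 mm above the desk, at the left: not to be moved. Origin: centre of its underside.
- phone_stand: Clear acrylic phone stand holding a black phone, 100 by 75 mm foot, about 155 mm high, at the right: not to be moved. Origin: centre of its underside.
Things that resemble listed ones, but are neither listed nor needed, are in the scene too. Leave any pink or yellow look-alike of the carton alone.

How it is judged (in metres and radians):
On the way, in this order (a step that is already met when the one before it is completed fails the run):
1. stapler standing in the left bay and carton in the right bay, on the floor of the box, let go and at rest (x of stapler in the frame of case between -0.06 and 0.06 m and y of stapler in the frame of case between 0.008 and 0.098 m and z of stapler in the frame of case between 0 and 0.011 m and angle between each of stapler, carton's own z axis and vertical below 0.15 rad and x of carton in the frame of case between -0.06 and 0.06 m and y of carton in the frame of case between -0.098 and -0.008 m and z of carton in the frame of case between 0 and 0.011 m and linear speed of each of stapler, carton below 0.01 m/s and angular speed of each of stapler, carton below 0.1 rad/s and contact force between the fingers and stapler below 0.1 N and contact force between the fingers and carton below 0.1 N), for 0.2 s.
2. tray level on both runners over them, let go and at rest (x of stapler in the frame of case between -0.06 and 0.06 m and y of stapler in the frame of case between 0.008 and 0.098 m and z of stapler in the frame of case between 0 and 0.011 m and angle between each of stapler, carton's own z axis and vertical below 0.15 rad and x of carton in the frame of case between -0.06 and 0.06 m and y of carton in the frame of case between -0.098 and -0.008 m and z of carton in the frame of case between 0 and 0.011 m and x of tray in the frame of case between -0.012 and 0.012 m and y of tray in the frame of case between -0.012 and 0.012 m and z of tray in the frame of case between 0.053 and 0.06 m and angle between tray's own z axis and vertical below 0.04 rad and angle between the x axis of tray and the x axis of case, either way round below 0.15 rad and linear speed of tray below 0.01 m/s and angular speed of tray below 0.1 rad/s and contact force between the fingers and tray below 0.1 N), for 0.2 s.
3. tape flat in the tray's left compartment and eraser flat in the right one, let go and at rest, the lid still open (x of tray in the frame of case between -0.012 and 0.012 m and y of tray in the frame of case between -0.012 and 0.012 m and z of tray in the frame of case between 0.053 and 0.06 m and angle between tray's own z axis and vertical below 0.04 rad and angle between the x axis of tray and the x axis of case, either way round below 0.15 rad and x of tape in the frame of case between -0.06 and 0.06 m and y of tape in the frame of case between 0.01 and 0.095 m and z of tape in the frame of case between 0.055 and 0.064 m and angle between each of tape, eraser's own z axis and vertical below 0.15 rad and x of eraser in the frame of case between -0.06 and 0.06 m and y of eraser in the frame of case between -0.095 and -0.01 m and z of eraser in the frame of case between 0.055 and 0.064 m and linear speed of each of tape, eraser below 0.01 m/s and angular speed of each of tape, eraser below 0.1 rad/s and contact force between the fingers and tape below 0.1 N and contact force between the fingers and eraser below 0.1 N and value of joint lid above 0.5 rad), for 0.2 s.
At the end, for the whole second after the job is handed in: Stapler upright in the left bay, carton in the right, on the box floor (5 mm); tray level on the runners (4 mm, centred 12 mm, turned under 0.15 rad); tape flat in its left, eraser flat in its right compartment (centres 10 mm off the middle line); lid under 0.03 rad; all at rest (x of stapler in the frame of case between -0.06 and 0.06 m and y of stapler in the frame of case between 0.008 and 0.098 m and z of stapler in the frame of case between 0 and 0.011 m and angle between each of stapler, carton, tape, eraser's own z axis and vertical below 0.15 rad and x of carton in the frame of case between -0.06 and 0.06 m and y of carton in the frame of case between -0.098 and -0.008 m and z of carton in the frame of case between 0 and 0.011 m and x of tray in the frame of case between -0.012 and 0.012 m and y of tray in the frame of case between -0.012 and 0.012 m and z of tray in the frame of case between 0.053 and 0.06 m and angle between tray's own z axis and vertical below 0.04 rad and angle between the x axis of tray and the x axis of case, either way round below 0.15 rad and x of tape in the frame of case between -0.06 and 0.06 m and y of tape in the frame of case between 0.01 and 0.095 m and z of tape in the frame of case between 0.055 and 0.064 m and x of eraser in the frame of case between -0.06 and 0.06 m and y of eraser in the frame of case between -0.095 and -0.01 m and z of eraser in the frame of case between 0.055 and 0.064 m and value of joint lid below 0.03 rad and linear speed of each of stapler, carton, tray, tape, eraser below 0.01 m/s and angular speed of each of stapler, carton, tray, tape, eraser below 0.1 rad/s); the robot touches nothing.
It fails at once if the glass paperweight shifted by more than 15 mm (distance of paperweight from where it was at the start of the episode above 0.015 m).
It fails at once if the pencil cup shifted by more than 15 mm (distance of pencil_cup from where it was at the start of the episode above 0.015 m).
It fails at once if the phone stand shifted by more than 15 mm (distance of phone_stand from where it was at the start of the episode above 0.015 m).
It also fails if it takes over 144 s, if anything falls off the work surface, if the arm or the gripper's body presses on something with over 40 N, if the wrist force passes 120 N, or if a joint passes its speed limit or range.

### The arm

A 6-joint arm with a two-finger parallel gripper is mounted at the origin on the work surface. World frame = base frame: x ahead of the robot, y to its left, z up, the work surface at z = 0. Lengths are in m, angles in degrees, forces in N, time in s.
With the tool pointing down it reaches from about 0.275 to 0.85 m from the base axis. Payload 5.2 kg.
Tool frame: the origin (TCP) lies on the mounting face of the last link; the fingertips stand 173 mm ahead of it and the grasp point (between the pads) lies 155 mm ahead of it; z points along the fingers, y is the line along which they close (so a half turn about z gives the same grasp; the last joint's range is limited). The gripper opens to 85 mm and grips with 20 to 120 N. Pads are 22 mm wide; open, the fingers measure 114 mm over their backs; the gripper's body (76 mm by 85 mm) begins 54 mm behind the grasp point. The pads swing forward as they close: fully open they stand 13 mm farther back than shut.
Start: joints at [-78.713, 14.817, 87.949, -0, 77.235, -11.62], TCP at [0.214, -0.507, 0.405] pointing down, gripper open.
Joint ranges: [-179.93, 179.93], [-52.35, 119.4], [10.71, 147.94], [-69.91, 249.91], [12.55, 155.21], [-178.61, 178.61]. Speed limits (degrees/s): [147.25, 147.25, 180, 180, 180, 180].

### API

Orientations are given as a 3x3 rotation matrix whose columns are the frame's x, y, z axes.
In Python, from plant import readout, optics, r gives the robot as it stands.
- The arm moves only by the tool jog_arm, never from a script. Its argument "series" is a list of rows, each a list of 4 numbers: the shift along the tool's x, y, z as a fraction of full scale, then the turn about the tool's z as a fraction of full scale. In form: [[dx, dy, dz, roll], ...]. A call has 1 to 20 rows; each row is the pose to reach, as a shift and turn from the pose commanded when the call began, along the tool's axes at that moment; what a row does not reach only later rows make up. Full scale, the value 1, is 0.75 m for a shift and 45 degrees for a turn. A row lasts 1/8 s, in which the tool goes at most 62.5 mm and 10.7 degrees, less where a joint would pass 70% of its speed; a pose out of reach is approached as far as the arm can. A call with a number of a shift or a turn outside -1 to 1 is refused whole. A call with a gripper value outside its range is refused whole. "gripper" is the opening, from 0 (shut) to 1 (fully open), set as the call begins (left out, the last holds). The fingers move at their own pace and stop on an object; the grip force is fixed at half the most. Time passes only in rows, so rows that repeat a pose let the fingers close. It gives the time, the measured TCP pose, the force, the opening and the grip force at its end, in the units of the state.
- readout.sense(): the state, without advancing time (a new reading comes with each control period).
- optics.capture(name): name is "side" or "top" or "wrist"; returns a dict with "img" (384x512x3 uint8, red, green, blue), "camera_matrix" (3x3 intrinsics, pixels), "rvec" (rotation vector, rad) and "tvec" (3), from world to camera coordinates, as OpenCV has them. Camera axes: x right, y down, z forward; pixel columns grow to the right and rows downward; lengths in m; the calibration is good to about 2 mm. A picture is of the moment at which its call begins. There is no depth.
- r.close_job(): hands the job in; it is judged then, once.
The state is a dict: "clock": time; "joint_positions": joint angles; "joint_vel": joint speeds; "tau": joint torques, N m; "ee_pos": TCP position; "tool_rot": TCP orientation; "force": force on the tool from outside, world axes, zero at the start; "wrist_torque": the same for the moment, N m; "finger_gap": opening from 0.0 (shut) to 1.0 (fully open); "gripper_force": force on a finger pad.
Only numpy, scipy, OpenCV 4.12 (cv2) and the standard library are available. Lean on these libraries where they do the work, as an engineer would, in place of code of your own. Each camera call takes 0.05 s, during which the arm holds its last target. There are 200 camera calls.

## Working session

There is one attempt and no reset: what is moved stays moved. The work goes in short steps, Python scripts to look and compute and a tool call to move; the robot and the scene stay as the last step left them, time stands still between calls to the robot, and variables do not carry over. Pictures are saved under pics/ and viewed, at most 14 in all, crops included, and the job is handed in when it is done.

Besides the shell and the picture viewer there is one more tool, called after "Call:" as name([rows], argument=value, ...), one row to a line, values as JSON. jog_arm: Moves the arm, as the interface text tells. Shift numbers are shares of 0.75 m and turn numbers shares of 45 degrees, none past 1 either way. Its arguments: {"type":"object","properties":{"series":{"type":"array"},"gripper":{"type":"number"}},"required":["series"]}

```bash
ls; mkdir -p pics
cat > h.py <<'E'
import numpy as np, cv2
from plant import readout, optics, r
def cap(n):
    d=optics.capture(n); np.save(f'/tmp/{n}.npy',d,allow_pickle=True); return d
def load(n): return np.load(f'/tmp/{n}.npy',allow_pickle=True).item()
def ray(d,uv):
    R=cv2.Rodrigues(np.array(d['rvec'],float))[0]; t=np.array(d['tvec'],float).ravel()
    K=np.array(d['camera_matrix']); v=R.T@np.linalg.solve(K,np.array([uv[0],uv[1],1.]))
    return -R.T@t, v
def pt(d,uv,z):
    c,v=ray(d,uv); return c+v*(z-c[2])/v[2]
def proj(d,P):
    return cv2.projectPoints(np.array(P,float).reshape(-1,1,3),np.array(d['rvec'],float),np.array(d['tvec'],float),np.array(d['camera_matrix'],float),None)[0].reshape(-1,2)
def save(n,img): cv2.imwrite(f'pics/{n}.png',cv2.cvtColor(img,cv2.COLOR_RGB2BGR))
E
python3 - <<'E'
from h import *
for n in ('top','side'):
    d=cap(n); save(n+'0',cv2.resize(d['img'],(800,600),interpolation=cv2.INTER_CUBIC)); print(n,ray(d,(256,192)))
s=readout.sense(); print(s['clock'],s['ee_pos'],s['tool_rot'],s['finger_gap'])
E
```

```text
pics
top (array([ 0.26114003, -0.01013991,  1.50152298]), array([ 0.15113471,  0.01367419, -0.98846711]))
side (array([ 0.23913036, -1.09457639,  0.80681546]), array([ 0.17030528,  0.81694683, -0.55108406]))
0.1 [ 0.21405853 -0.50643459  0.40395627] [[ 9.21136464e-01  3.89239633e-01 -3.50262463e-04]
 [ 3.89239669e-01 -9.21135094e-01  1.61834685e-03]
 [ 3.07285688e-04 -1.62705434e-03 -9.99998629e-01]] 0.9942325468970241
```

View pics/top0.png

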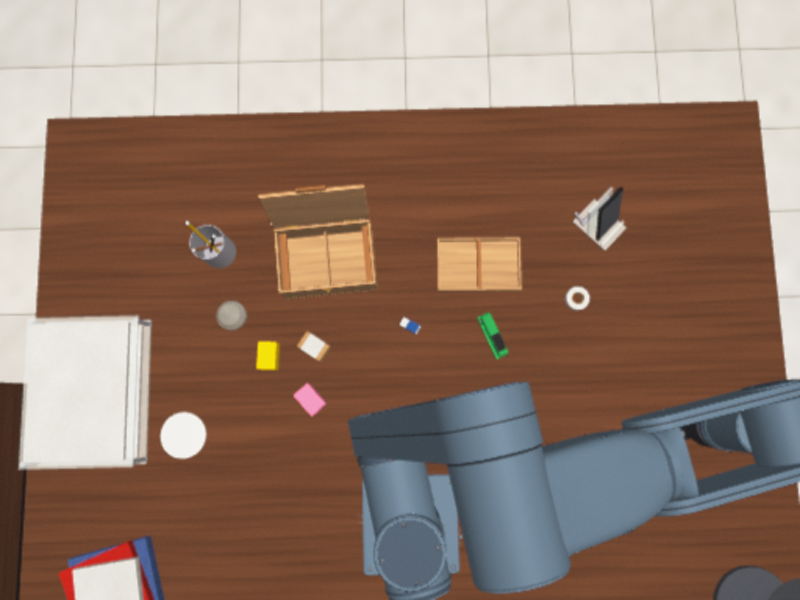

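View pics/side0.png

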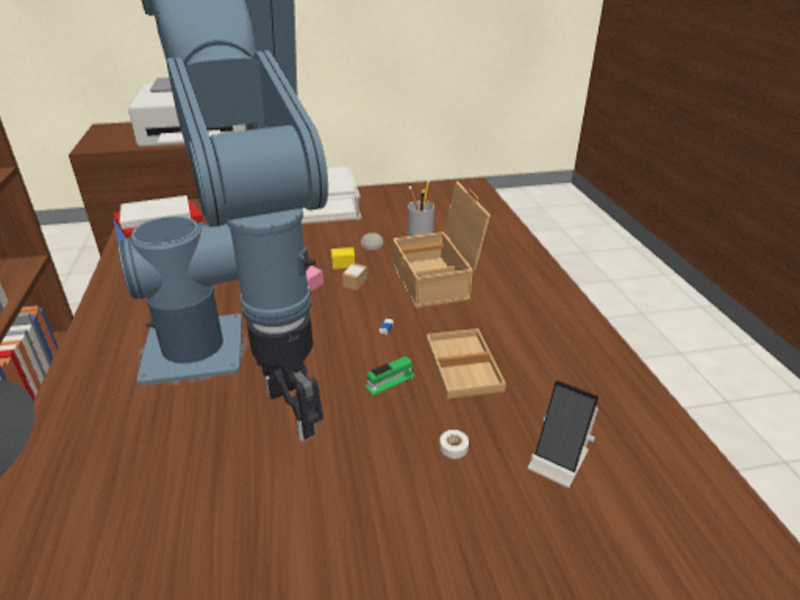

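Top view (800x600): the brown carton with the pale label is at (313,346), and its look-alikes are yellow (267,356) and pink (309,399). The brown one with the paper label fits the description. Box is at (325,258), lid leaning back; tray (480,264), stapler (493,335), eraser (410,325), tape (577,297), paperweight (231,315), cup (210,243), phone stand (600,220).

Run:
```python
from h import *
d=load('top'); im=d['img']; hsv=cv2.cvtColor(im,cv2.COLOR_RGB2HSV)
save('crop1',cv2.resize(im[110:260,160:400],None,fx=3.3,fy=3.3,interpolation=cv2.INTER_CUBIC))
def rect(name,mask,roi,z):
    x0,y0,x1,y1=[int(v/1.5625) for v in roi]
    m=np.zeros(mask.shape,np.uint8); m[y0:y1,x0:x1]=mask[y0:y1,x0:x1]*255
    n,l,st,c=cv2.connectedComponentsWithStats(m); k=1+np.argmax(st[1:,4]); ys,xs=np.where(l==k)
    P=np.array([pt(d,(u,v),z)[:2] for u,v in zip(xs,ys)],np.float32)*1000
    (c,s,a)=cv2.minAreaRect(P); b=cv2.boxPoints((c,s,a)); 
    e=[b[1]-b[0],b[2]-b[1]]; e=max(e,key=np.linalg.norm); ang=np.degrees(np.arctan2(e[1],e[0]))
    print(name,len(P),'c',np.round(c,1),'mean',P.mean(0).round(1),'size',np.round(s,1),'long axis deg',round(float(ang),1))
h,s,v=[hsv[...,i].astype(int) for i in range(3)]
rect('stapler',(h>45)&(h<80)&(s>100),(460,300,520,370),.030)
rect('label',(s<70)&(v>150),(290,325,335,365),.038)
rect('carton',((s<70)&(v>150))|((v>160)),(290,325,335,365),.038)
rect('tray',(v>135),(425,225,535,300),.02)
rect('tape',(s<90)&(v>150),(555,280,600,315),.019)
rect('eraser',((s<80)&(v>140))|((h>100)&(h<130)&(s>100)),(390,310,430,340),.013)
rect('paperw',(s<80)&(v>60),(210,295,250,335),.02)
rect('cup',(s<70),(180,215,245,275),.1)
```

```text
stapler 210 c [ 403.4 -192.5] mean [ 406.9 -189.3] size [101.2  31.8] long axis deg 22.8
label 144 c [388.8 205.7] mean [388.8 205.9] size [39.7 41.9] long axis deg -34.3
carton 217 c [388.7 205.7] mean [388.5 205.6] size [61.  41.8] long axis deg 55.4
tray 1874 c [ 569.8 -169.7] mean [ 568.9 -170.5] size [193.3 122.9] long axis deg 88.6
tape 152 c [ 485.4 -388.6] mean [ 485.  -388.4] size [52.8 49.8] long axis deg 88.6
eraser 77 c [433.1  -9.5] mean [432.2  -8.8] size [45.7 22.1] long axis deg 62.0
paperw 284 c [463.2 392.8] mean [463.3 392.3] size [66.4 63.8] long axis deg 44.7
cup 510 c [602.6 413.3] mean [602.9 411.6] size [107.2  74.7] long axis deg 48.3
```

View pics/crop1.png

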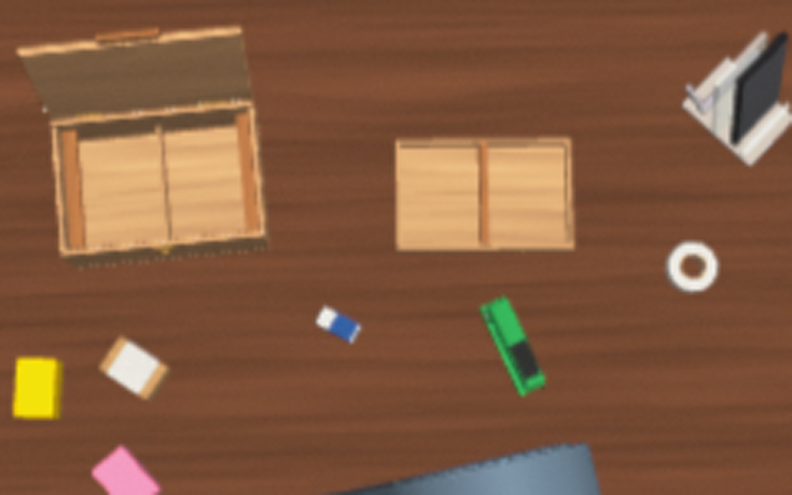

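Crop: brown carton with paper label at crop (134,368), confirmed; the yellow (36,388) and pink (125,472) ones are decoys. Rim corners of the box in the crop: (52,122), (250,103), (265,237), (62,254). Next I'll compute the case pose and the first move.

```bash
cat >> h.py <<'E'
def go(x,y,z,yaw=None):
    """fractions for TCP target; yaw = world angle (deg) of tool x axis"""
    s=readout.sense(); R=np.array(s['tool_rot']); p=np.array(s['ee_pos'])
    f=R.T@(np.array([x,y,z])-p)/.75
    y0=np.degrees(np.arctan2(R[1,0],R[0,0])); dy=0 if yaw is None else (yaw-y0+90)%180-90
    print('now',p.round(4),'yaw',round(y0,1),'->',f.round(4),'roll',round(-dy/45,3),'rows',round(max(np.linalg.norm(f)*.75/.0625,abs(dy)/10.7),1))
def loc(c,yaw,x,y):
    a=np.radians(yaw); return c[0]+x*np.cos(a)-y*np.sin(a), c[1]+x*np.sin(a)+y*np.cos(a)
E
python3 - <<'E'
from h import *
d=load('top')
C={k:pt(d,(160+x/3.3-.35,110+y/3.3-.35),.084)[:2] for k,(x,y) in dict(fl=(52,122),fr=(250,103),nr=(265,237),nl=(62,254)).items()}
for k in C: print(k,C[k].round(4))
f=lambda a,b:(np.linalg.norm(C[a]-C[b]).round(4),np.degrees(np.arctan2(*(C[a]-C[b])[::-1])).round(1))
print(f('fl','fr'),f('nl','nr'),f('fl','nl'),f('fr','nr'),sum(C.values())/4)
go(.403,-.1925,.28); go(.403,-.1925,.35)
E
```

```text
fl [0.6418 0.2823]
fr [0.6569 0.0763]
nr [0.5152 0.063 ]
nl [0.5026 0.2713]
(np.float64(0.2066), np.float64(94.2)) (np.float64(0.2087), np.float64(93.5)) (np.float64(0.1397), np.float64(4.5)) (np.float64(0.1424), np.float64(5.4)) [0.57913334 0.17320608]
now [ 0.2141 -0.5064  0.404 ] yaw 22.9 -> [ 0.3949 -0.2872  0.1659] roll 0.0 rows 6.2
now [ 0.2141 -0.5064  0.404 ] yaw 22.9 -> [ 0.395  -0.2874  0.0725] roll 0.0 rows 5.9
```

Call:
jog_arm([
  [0.395,-0.287,0.0725,0],
  [0.395,-0.287,0.0725,0],
  [0.395,-0.287,0.0725,0],
  [0.395,-0.287,0.0725,0],
  [0.395,-0.287,0.0725,0],
  [0.395,-0.287,0.0725,0],
  [0.395,-0.287,0.0725,0],
  [0.395,-0.287,0.0725,0],
  [0.395,-0.287,0.0725,0],
], gripper=1)

```text
clock: 1.23
ee_pos: [0.4028, -0.1943, 0.3505]
tool_rot: [[0.922, 0.388, 0.0], [0.388, -0.922, -0.0], [-0.0, 0.0, -1.0]]
force: [0.8, 0.1, -0.3]
finger_gap: 1.0
gripper_force: 0.0
```

Run:
```python
from h import *
d=cap('wrist'); save('w1',d['img']); print(ray(d,(256,192)))
s=readout.sense(); print(s['ee_pos'],s['clock'])
hsv=cv2.cvtColor(d['img'],cv2.COLOR_RGB2HSV); h,ss,v=[hsv[...,i].astype(int) for i in range(3)]
m=((h>45)&(h<80)&(ss>100)).astype(np.uint8)*255
ys,xs=np.where(m); 
for z in (.007,.044):
    P=np.array([pt(d,(u,w),z)[:2] for u,w in zip(xs,ys)],np.float32)*1000
    print(z,cv2.minAreaRect(P))
go(.403,-.1925,.19)
```

```text
(array([ 0.48055629, -0.16218559,  0.31899362]), array([-0.31205429, -0.13747591, -0.94020487]))
[ 0.40276281 -0.19435171  0.35045561] 1.275
0.007 ((400.7613525390625, -197.72055053710938), (116.43247985839844, 29.68185806274414), 22.827049255371094)
0.044 ((410.2243957519531, -193.50636291503906), (102.62454986572266, 26.16180992126465), 22.827064514160156)
now [ 0.4028 -0.1944  0.3505] yaw 22.8 -> [ 0.0013 -0.0022  0.2139] roll 0.0 rows 2.6
```

View pics/w1.png

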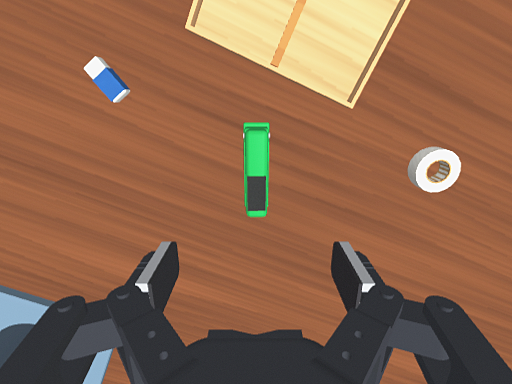

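Wrist view: the stapler is centred at (256,170), lined up between the pads at columns 178 and 333. I'll go down and grip it.

Call:
jog_arm([
  [0.004,0,0.1,0],
  [0.004,0,0.18,0],
  [0.004,0,0.215,0],
  [0.004,0,0.215,0],
  [0.004,0,0.215,0],
])

```text
clock: 1.9
ee_pos: [0.4064, -0.1931, 0.1903]
tool_rot: [[0.922, 0.388, 0.001], [0.388, -0.922, -0.001], [0.001, 0.002, -1.0]]
force: [0.1, -0.4, 0.3]
finger_gap: 0.999
gripper_force: 0.0
```

Call:
jog_arm([
  [0,0,0,0],
  [0,0,0,0],
  [0,0,0,0],
  [0,0,0,0],
  [0,0,0,0],
  [0,0,0,0],
], gripper=0)

```text
clock: 2.65
ee_pos: [0.4063, -0.1921, 0.1899]
tool_rot: [[0.921, 0.389, 0.001], [0.389, -0.921, -0.001], [0.001, 0.001, -1.0]]
force: [-0.8, -0.9, 6.1]
finger_gap: 0.272
gripper_force: 59.1
```

Call:
jog_arm([
  [0,0,-0.07,0],
  [0,0,-0.15,0],
  [0,0,-0.22,0],
  [0,0,-0.22,0],
])

```text
clock: 3.15
ee_pos: [0.407, -0.1925, 0.3583]
tool_rot: [[0.921, 0.39, 0.007], [0.39, -0.921, -0.006], [0.004, 0.008, -1.0]]
force: [-1.0, -0.7, -1.7]
finger_gap: 0.268
gripper_force: 59.6
```

Run:
```python
from h import *
d=cap('wrist'); save('w2',d['img'])
x,y=loc((.579,.173),4.3,0,.044); print(x,y); go(x,y,.35,4.3)
```

```text
0.5757009360196416 0.21687614587510506
now [ 0.4062 -0.1919  0.3558] yaw 22.9 -> [ 0.4204 -0.4141  0.007 ] roll 0.414 rows 7.1
```

Call:
jog_arm([
  [0.42,-0.414,0.007,0.414],
  [0.42,-0.414,0.007,0.414],
  [0.42,-0.414,0.007,0.414],
  [0.42,-0.414,0.007,0.414],
  [0.42,-0.414,0.007,0.414],
  [0.42,-0.414,0.007,0.414],
  [0.42,-0.414,0.007,0.414],
  [0.42,-0.414,0.007,0.414],
  [0.42,-0.414,0.007,0.414],
  [0.42,-0.414,0.007,0.414],
])

```text
clock: 4.45
ee_pos: [0.5747, 0.2161, 0.3471]
tool_rot: [[0.997, 0.075, -0.003], [0.075, -0.997, -0.001], [-0.003, 0.001, -1.0]]
force: [-0.9, -0.1, -0.4]
finger_gap: 0.268
gripper_force: 59.6
```

Run:
```python
from h import *
d=cap('wrist'); im=d['img'].copy()
c=(.579,.173); yaw=4.3
for x,y in [(72,106),(72,-106),(-72,106),(-72,-106)]:
    X=loc(c,yaw,x/1000,y/1000); u=proj(d,[[*X,.084]])[0]; print(u); cv2.circle(im,tuple(int(q) for q in np.clip(u,-999,999)),3,(255,0,0),1)
for x in (-66,66):
    X=loc(c,yaw,x/1000,0); u=proj(d,[[*X,.036]])[0]; cv2.circle(im,tuple(int(q) for q in np.clip(u,-999,999)),3,(255,0,255),1)
save('w3',cv2.resize(im,(768,576)))
go(*loc(c,yaw,0,.044),.197,yaw)
```

```text
[177.38083667 107.98770536]
[434.84732208 107.85835505]
[191.04628932 258.17652934]
[403.19661483 257.96012872]
now [0.5748 0.2157 0.3476] yaw 4.2 -> [ 0.0019 -0.0016  0.2009] roll -0.002 rows 2.4
```

View pics/w3.png

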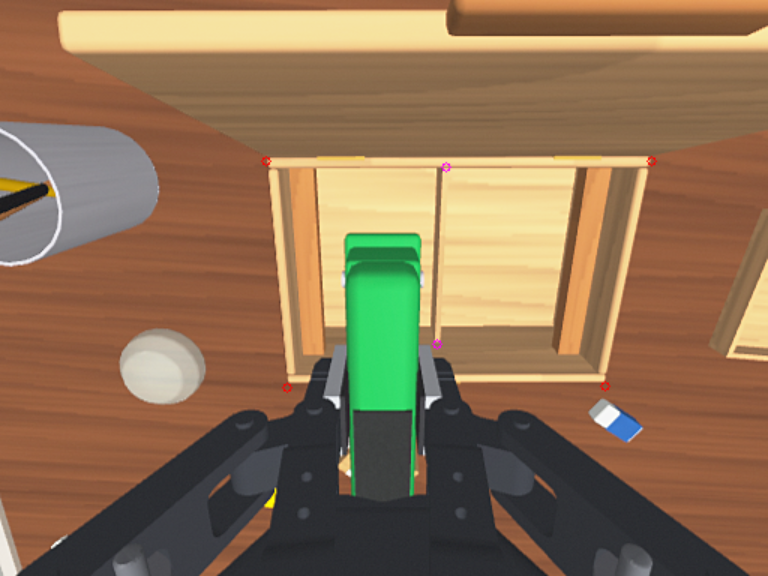

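Wrist view: stapler at (383,360) held above the left bay. The rim sits about 2 mm farther in +x than my estimate (divider at (440,167)-(437,340)), so I'll use centre (0.5815, 0.173) and yaw 4.9°.

Run:
```python
from h import *
go(*loc((.5815,.173),4.9,0,.046),.197,4.9)
```

```text
now [0.5748 0.2157 0.3476] yaw 4.2 -> [ 0.0045 -0.004   0.2008] roll -0.015 rows 2.4
```

Call:
jog_arm([
  [0.004,-0.004,0.06,-0.015],
  [0.004,-0.004,0.12,-0.015],
  [0.004,-0.004,0.16,-0.015],
  [0.004,-0.004,0.185,-0.015],
  [0.004,-0.004,0.185,-0.015],
  [0.004,-0.004,0.185,-0.015],
  [0.004,-0.004,0.185,-0.015],
])

```text
clock: 5.38
ee_pos: [0.5786, 0.2197, 0.2115]
tool_rot: [[0.996, 0.086, 0.002], [0.086, -0.996, 0.0], [0.002, -0.0, -1.0]]
force: [-0.4, -0.8, -1.2]
finger_gap: 0.268
gripper_force: 59.6
```

Run:
```python
from h import *
go(*loc((.5815,.173),4.9,0,.046),.197,4.9)
```

```text
now [0.5786 0.2197 0.2115] yaw 4.9 -> [-0.0015  0.0011  0.0194] roll 0.001 rows 0.2
```

Call:
jog_arm([
  [0,0,0.01,0],
  [0,0,0.017,0],
  [0,0,0.019,0],
  [0,0,0.02,0],
  [0,0,0.02,0],
])

```text
clock: 6.0
ee_pos: [0.5777, 0.22, 0.1959]
tool_rot: [[0.996, 0.087, -0.001], [0.087, -0.996, -0.0], [-0.001, 0.0, -1.0]]
force: [-3.6, -1.6, 6.8]
finger_gap: 0.269
gripper_force: 60.7
```

Call:
jog_arm([
  [0,0,0,0],
  [0,0,0,0],
  [0,0,0,0],
  [0,0,-0.05,0],
  [0,0,-0.12,0],
  [0,0,-0.2,0],
  [0,0,-0.2,0],
  [0,0,-0.2,0],
], gripper=0.48)

```text
clock: 7.0
ee_pos: [0.5778, 0.22, 0.3448]
tool_rot: [[0.996, 0.086, -0.0], [0.086, -0.996, 0.0], [-0.0, -0.0, -1.0]]
force: [-0.0, 0.0, -0.6]
finger_gap: 0.479
gripper_force: 0.0
```

Run:
```python
from h import *
# carton long axis 55.4: close across the short side -> tool x along 55.4 ; alt 55.4-180
go(.3887,.2057,.33,55.4); print(readout.sense()['joint_positions'])
```

```text
now [0.5778 0.22   0.3448] yaw 5.0 -> [-0.2529 -0.0028  0.0197] roll -1.121 rows 4.7
[1.05179793e+01 2.42187300e+01 8.29833259e+01 5.87579461e-04
 7.27996156e+01 9.55608345e+01]
```

Call:
jog_arm([
  [-0.253,-0.003,0,-1],
  [-0.253,-0.003,0,-1],
  [-0.253,-0.003,0,-1],
  [-0.253,-0.003,0.02,-1],
  [-0.253,-0.003,0.02,-1],
  [-0.253,-0.003,0.02,-1],
], gripper=0.85)

```text
clock: 7.75
ee_pos: [0.3894, 0.2058, 0.3296]
tool_rot: [[0.646, 0.763, -0.001], [0.763, -0.646, -0.0], [-0.001, -0.001, -1.0]]
force: [1.1, -0.7, 0.2]
finger_gap: 0.851
gripper_force: 0.0
```

Call:
jog_arm([
  [0,0,0,-0.121],
  [0,0,0,-0.121],
  [0,0,0,-0.121],
])

```text
clock: 8.12
ee_pos: [0.3893, 0.2058, 0.33]
tool_rot: [[0.57, 0.821, -0.0], [0.821, -0.57, -0.0], [-0.0, -0.0, -1.0]]
force: [0.3, -0.0, -0.3]
finger_gap: 0.848
gripper_force: 0.0
```

Run:
```python
from h import *
d=cap('wrist'); save('w4',d['img'])
hsv=cv2.cvtColor(d['img'],cv2.COLOR_RGB2HSV); h,s,v=[hsv[...,i].astype(int) for i in range(3)]
m=((s<50)&(v>170)).astype(np.uint8)*255
m[260:]=0
n,l,st,c=cv2.connectedComponentsWithStats(m); 
for k in range(1,n):
    if st[k,4]<300: continue
    ys,xs=np.where(l==k); P=np.array([pt(d,(u,w),.038)[:2] for u,w in zip(xs,ys)],np.float32)*1000
    print(c[k].round(),cv2.minAreaRect(P))
go(.3887,.2057,.185,55.4)
```

```text
[254. 182.] ((389.42333984375, 205.25830078125), (40.49920654296875, 40.248680114746094), 55.21946334838867)
now [0.3892 0.2058 0.33  ] yaw 55.3 -> [-0.0005 -0.0004  0.1934] roll -0.003 rows 2.3
```

View pics/w4.png

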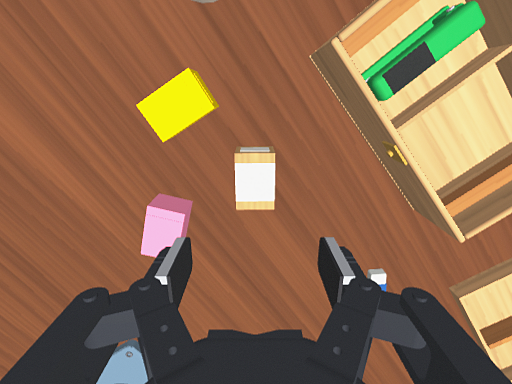

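Wrist view: carton at (255,180) with its label, square to the pads, and pink (165,230) clear of the left finger. The stapler stands in the left bay at (425,50).

Call:
jog_arm([
  [0,0,0.08,0],
  [0,0,0.15,0],
  [0,0,0.193,0],
  [0,0,0.193,0],
  [0,0,0.193,0],
])

```text
clock: 8.8
ee_pos: [0.3896, 0.206, 0.1863]
tool_rot: [[0.568, 0.823, 0.001], [0.823, -0.568, 0.0], [0.001, 0.001, -1.0]]
force: [0.1, -0.1, -0.1]
finger_gap: 0.85
gripper_force: 0.0
```

Call:
jog_arm([
  [0,0,0,0],
  [0,0,0,0],
  [0,0,0,0],
  [0,0,0,0],
  [0,0,0,0],
], gripper=0)

```text
clock: 9.43
ee_pos: [0.3895, 0.206, 0.1868]
tool_rot: [[0.568, 0.823, 0.003], [0.823, -0.568, 0.001], [0.002, 0.002, -1.0]]
force: [-1.0, -1.0, 6.8]
finger_gap: 0.457
gripper_force: 60.6
```

Call:
jog_arm([
  [0,0,-0.07,0],
  [0,0,-0.15,0],
  [0,0,-0.22,0],
  [0,0,-0.22,0],
  [0,0,-0.22,0],
])

```text
clock: 10.05
ee_pos: [0.3882, 0.2057, 0.3502]
tool_rot: [[0.568, 0.823, 0.0], [0.823, -0.568, 0.0], [0.0, 0.0, -1.0]]
force: [1.0, 0.5, -0.7]
finger_gap: 0.451
gripper_force: 61.2
```

Run:
```python
from h import *
go(*loc((.5815,.173),4.9,0,-.046),.34,94.9)
```

```text
now [0.3882 0.2057 0.3502] yaw 55.4 -> [0.0632 0.2759 0.0136] roll -0.878 rows 3.7
```

Call:
jog_arm([
  [0.063,0.276,0.01,-0.878],
  [0.063,0.276,0.01,-0.878],
  [0.063,0.276,0.01,-0.878],
  [0.063,0.276,0.01,-0.878],
  [0.063,0.276,0.01,-0.878],
  [0.063,0.276,0.01,-0.878],
  [0.063,0.276,0.1,-0.878],
  [0.063,0.276,0.15,-0.878],
  [0.063,0.276,0.18,-0.878],
  [0.063,0.276,0.18,-0.878],
  [0.063,0.276,0.18,-0.878],
])

```text
clock: 11.42
ee_pos: [0.5859, 0.1278, 0.2166]
tool_rot: [[-0.086, 0.996, 0.002], [0.996, 0.086, 0.0], [0.0, 0.002, -1.0]]
force: [-0.1, -0.6, -0.4]
finger_gap: 0.453
gripper_force: 61.3
```

Run:
```python
from h import *
go(*loc((.5815,.173),4.9,0,-.046),.1925,94.9)
```

```text
now [0.5859 0.1278 0.2166] yaw 94.9 -> [-0.0007 -0.0008  0.0322] roll 0.0 rows 0.4
```

Call:
jog_arm([
  [0,0,0.015,0],
  [0,0,0.025,0],
  [0,0,0.03,0],
  [0,0,0.032,0],
  [0,0,0.033,0],
  [0,0,0.033,0],
])

```text
clock: 12.18
ee_pos: [0.5857, 0.1271, 0.1929]
tool_rot: [[-0.086, 0.996, -0.0], [0.996, 0.086, -0.0], [-0.0, -0.0, -1.0]]
force: [-7.9, -0.6, 16.4]
finger_gap: 0.454
gripper_force: 63.6
```

Call:
jog_arm([
  [0,0,0,0],
  [0,0,0,0],
  [0,0,0,0],
  [0,0,-0.05,0],
  [0,0,-0.12,0],
  [0,0,-0.2,0],
  [0,0,-0.2,0],
  [0,0,-0.2,0],
], gripper=0.65)

```text
clock: 13.18
ee_pos: [0.5858, 0.1272, 0.3402]
tool_rot: [[-0.086, 0.996, -0.0], [0.996, 0.086, -0.0], [0.0, -0.0, -1.0]]
force: [0.1, 0.0, -0.4]
finger_gap: 0.649
gripper_force: 0.0
```

Call:
jog_arm([
  [-0.2,0,0,1],
  [-0.2,0,0,1],
  [-0.2,0,0,1],
  [-0.2,0,0,1],
  [-0.2,0,0,1],
  [-0.2,0,0,1],
])

```text
clock: 13.92
ee_pos: [0.5986, -0.0219, 0.3393]
tool_rot: [[0.642, 0.767, -0.002], [0.767, -0.642, 0.001], [-0.001, -0.002, -1.0]]
force: [0.3, -0.6, -0.1]
finger_gap: 0.65
gripper_force: 0.0
```

Call:
jog_arm([
  [0,0,0,1],
  [0,0,0,1],
  [0,0,0,1],
  [0,0,0,1],
  [0,0,0,1],
  [0,0,0,1],
], gripper=0.6)

```text
clock: 14.68
ee_pos: [0.5988, -0.0219, 0.3404]
tool_rot: [[0.996, 0.09, -0.0], [0.09, -0.996, 0.0], [-0.0, -0.0, -1.0]]
force: [0.1, -0.3, 0.6]
finger_gap: 0.602
gripper_force: 0.0
```

Run:
```python
from h import *
go(.5695,-.170,.32,-1.4)
d=cap('top'); im=d['img']; save('t2',cv2.resize(im[110:220,160:350],None,fx=4,fy=4,interpolation=cv2.INTER_CUBIC))
```

```text
now [ 0.5988 -0.0219  0.3404] yaw 5.2 -> [-0.0567  0.1932  0.0272] roll 0.146 rows 2.4
```

View pics/t2.png

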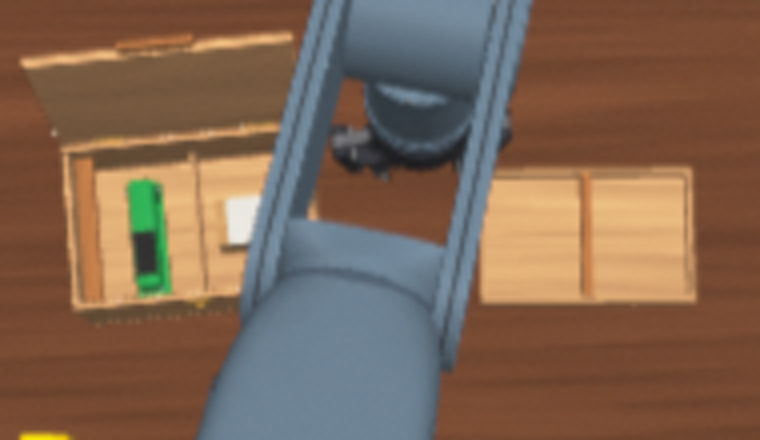

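Top crop: stapler upright in the left bay (147,235) and carton in the right bay (240,220). On to the tray, grip wall at (587,235).

Call:
jog_arm([
  [-0.057,0.193,0.025,0.146],
  [-0.057,0.193,0.025,0.146],
  [-0.057,0.193,0.025,0.146],
  [-0.057,0.193,0.025,0.146],
  [-0.057,0.193,0.025,0.146],
], gripper=0.5)

```text
clock: 15.35
ee_pos: [0.5687, -0.1696, 0.3219]
tool_rot: [[1.0, -0.028, 0.0], [-0.028, -1.0, 0.001], [0.0, -0.001, -1.0]]
force: [-0.2, -0.5, -0.7]
finger_gap: 0.501
gripper_force: 0.0
```

Run:
```python
from h import *
d=cap('wrist'); im=d['img'].copy(); c=(.5695,-.170)
for x,y,z in [(60,94,20),(60,-94,20),(-60,94,20),(-60,-94,20),(56,4,26),(56,-4,26),(-56,4,26),(-56,-4,26)]:
    u=proj(d,[[*loc(c,-1.4,x/1000,y/1000),z/1000]])[0]; cv2.circle(im,tuple(int(q) for q in u),2,(255,0,0),1)
save('w5',cv2.resize(im,(768,576)))
go(*c,.18,-1.4)
```

```text
now [ 0.5688 -0.1691  0.322 ] yaw -1.6 -> [0.0009 0.0012 0.1893] roll -0.004 rows 2.3
```

View pics/w5.png

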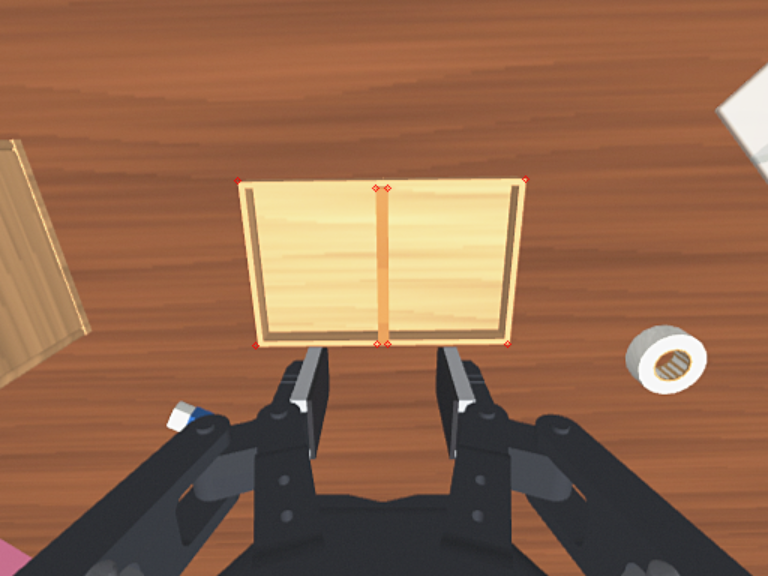

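Wrist view: the predicted tray corners land on the tray (239,181)-(526,180)-(508,344)-(257,345), with the grip wall upright at column 382. Going down.

Call:
jog_arm([
  [0.001,0.001,0.08,0],
  [0.001,0.001,0.15,0],
  [0.001,0.001,0.19,0],
  [0.001,0.001,0.19,0],
  [0.001,0.001,0.19,0],
])

```text
clock: 16.02
ee_pos: [0.5699, -0.1699, 0.1798]
tool_rot: [[1.0, -0.027, 0.0], [-0.027, -1.0, -0.0], [0.0, 0.0, -1.0]]
force: [0.5, 0.2, 0.7]
finger_gap: 0.501
gripper_force: 0.0
```

Call:
jog_arm([
  [0,0,0,0],
  [0,0,0,0],
  [0,0,0,0],
  [0,0,0,0],
  [0,0,0,0],
], gripper=0)

```text
clock: 16.65
ee_pos: [0.5697, -0.171, 0.1803]
tool_rot: [[1.0, -0.029, 0.001], [-0.029, -1.0, -0.0], [0.001, 0.0, -1.0]]
force: [0.5, 1.6, 6.3]
finger_gap: 0.079
gripper_force: 61.2
```

Call:
jog_arm([
  [0,0,-0.07,0],
  [0,0,-0.15,0],
  [0,0,-0.22,0],
  [0,0,-0.22,0],
  [0,0,-0.22,0],
])

```text
clock: 17.27
ee_pos: [0.5688, -0.1707, 0.3434]
tool_rot: [[1.0, -0.029, -0.001], [-0.029, -1.0, 0.001], [-0.001, -0.001, -1.0]]
force: [-1.0, -0.1, -2.4]
finger_gap: 0.08
gripper_force: 60.2
```

Run:
```python
from h import *
go(*loc((.5815,.173),4.9,0,0),.34,4.7)
```

```text
now [ 0.5688 -0.1707  0.3434] yaw -1.7 -> [ 0.0036 -0.4586  0.0048] roll -0.142 rows 5.5
```

Call:
jog_arm([
  [0.003,-0.459,0,-0.142],
  [0.003,-0.459,0,-0.142],
  [0.003,-0.459,0,-0.142],
  [0.003,-0.459,0,-0.142],
  [0.003,-0.459,0,-0.142],
  [0.003,-0.459,0,-0.142],
  [0.003,-0.459,0,-0.142],
  [0.003,-0.459,0,-0.142],
])

```text
clock: 18.27
ee_pos: [0.5812, 0.1727, 0.3423]
tool_rot: [[0.997, 0.083, -0.004], [0.083, -0.997, -0.001], [-0.004, 0.001, -1.0]]
force: [-0.2, 0.0, -2.1]
finger_gap: 0.077
gripper_force: 60.1
```

Run:
```python
from h import *
d=cap('wrist'); save('w6',cv2.resize(d['img'],(768,576)))
go(*loc((.5815,.173),4.9,0,0),.28,4.7)
```

```text
now [0.5814 0.1721 0.3428] yaw 4.7 -> [ 0.0005 -0.0012  0.0837] roll -0.0 rows 1.0
```

View pics/w6.png

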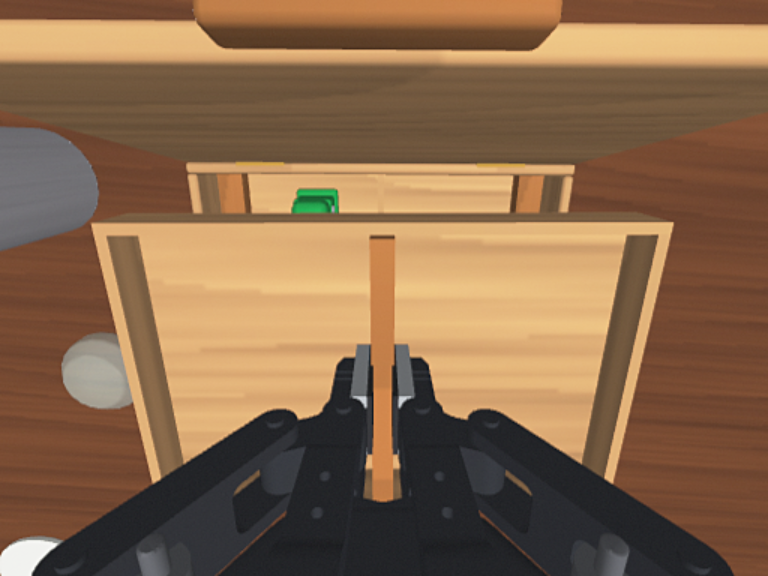

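Wrist view: the rim spans columns 188-575 and the tray 93-672, both centred near 382, so left-right is aligned. Checking the far rim (row 164) for x.

Run:
```python
from h import *
d=load('wrist')
for u in (190,381,573):
    p=pt(d,(u/1.5,164/1.5),.084); q=pt(d,(u/1.5,173/1.5),.084); 
    for w in (p,q):
        a=np.radians(4.7); v=w[:2]-np.array([.5815,.173]); print((np.array([[np.cos(a),np.sin(a)],[-np.sin(a),np.cos(a)]])@v).round(4),end=' ')
    print()
f=pt(d,(382/1.5,213/1.5),.3428-.180+.02); print(f, 'tray far edge rel tcp', f[:2]-readout.sense()['ee_pos'][:2])
```

```text
[0.0718 0.1022] [0.0671 0.103 ] 
[ 0.0718 -0.0005] [ 0.0672 -0.0005] 
[ 0.0719 -0.1039] [ 0.0672 -0.1047] 
[0.64356488 0.17712853 0.1828    ] tray far edge rel tcp [0.06216167 0.00500396]
```

Call:
jog_arm([
  [0,-0.001,0.05,0],
  [0,-0.001,0.09,0],
  [0,-0.001,0.115,0],
  [0,-0.001,0.128,0],
  [0,-0.001,0.133,0],
  [0,-0.001,0.137,0],
  [0,-0.001,0.139,0],
  [0,-0.001,0.139,0],
])

```text
clock: 19.32
ee_pos: [0.5816, 0.1739, 0.2405]
tool_rot: [[0.997, 0.083, 0.001], [0.083, -0.997, 0.0], [0.001, -0.0, -1.0]]
force: [-0.4, 0.4, -1.3]
finger_gap: 0.075
gripper_force: 60.1
```

Call:
jog_arm([
  [0,0,0.002,0],
  [0,0,0.004,0],
  [0,0,0.006,0],
  [0,0,0.007,0],
  [0,0,0.007,0],
])

```text
clock: 19.95
ee_pos: [0.5815, 0.1739, 0.2363]
tool_rot: [[0.997, 0.083, 0.001], [0.083, -0.997, -0.0], [0.001, 0.0, -1.0]]
force: [-2.4, -0.1, 8.4]
finger_gap: 0.078
gripper_force: 61.7
```

Call:
jog_arm([
  [0,0,0,0],
  [0,0,0,0],
  [0,0,0,0],
  [0,0,0,0],
  [0,0,-0.05,0],
  [0,0,-0.12,0],
  [0,0,-0.15,0],
  [0,0,-0.15,0],
], gripper=0.4)

```text
clock: 20.95
ee_pos: [0.5821, 0.1739, 0.3495]
tool_rot: [[0.997, 0.082, 0.005], [0.082, -0.997, 0.001], [0.005, -0.0, -1.0]]
force: [0.2, 0.2, -0.1]
finger_gap: 0.401
gripper_force: 0.0
```

Run:
```python
from h import *
# tape: close along world x-ish at box (tool x along case y). choose yaw now
go(.485,-.3885,.30,35)
d=cap('top'); im=d['img']; save('t3',cv2.resize(im[110:220,160:350],None,fx=4,fy=4,interpolation=cv2.INTER_CUBIC))
```

```text
now [0.5821 0.1739 0.3495] yaw 4.7 -> [-0.1912  0.7367  0.065 ] roll -0.673 rows 9.2
```

Call:
jog_arm([
  [-0.191,0.737,0.02,-1],
  [-0.191,0.737,0.02,-1],
  [-0.191,0.737,0.02,-1],
  [-0.191,0.737,0.02,-1],
  [-0.191,0.737,0.02,-1],
  [-0.191,0.737,0.02,-1],
  [-0.191,0.737,0.02,-1],
  [-0.191,0.737,0.02,-1],
  [-0.191,0.737,0.02,-1],
  [-0.191,0.737,0.02,-1],
  [-0.191,0.737,0.02,-1],
  [-0.191,0.737,0.02,-1],
], gripper=1)

```text
clock: 22.5
ee_pos: [0.4845, -0.3874, 0.3312]
tool_rot: [[0.646, 0.763, -0.001], [0.763, -0.646, 0.003], [0.001, -0.003, -1.0]]
force: [0.6, 0.3, 0.4]
finger_gap: 1.003
gripper_force: 0.0
```

Run:
```python
from h import *
d=cap('wrist'); t=cap('top')
hsv=cv2.cvtColor(d['img'],cv2.COLOR_RGB2HSV); h,s,v=[hsv[...,i].astype(int) for i in range(3)]
m=((s<60)&(v>150)).astype(np.uint8)*255; m[250:]=0
n,l,st,c=cv2.connectedComponentsWithStats(m)
for k in range(1,n):
    if st[k,4]<300: continue
    ys,xs=np.where(l==k); P=np.array([pt(d,(u,w),.019)[:2] for u,w in zip(xs,ys)],np.float32)*1000
    print(c[k].round(),st[k],cv2.minEnclosingCircle(P))
a=cv2.resize(d['img'],(600,450)); b=cv2.resize(t['img'][110:220,160:310],None,fx=3,fy=3)
o=np.zeros((600,800,3),np.uint8); o[:330,:450]=b; o[330:,:360]=cv2.resize(a,(360,270)); save('m4',o)
go(.485,-.3885,.172,50)
```

```text
[433. 102.] [ 374   40  138  126 7208] ((668.3700561523438, -455.5894775390625), 74.16866302490234)
[257. 175.] [ 234  151   48   49 1297] ((486.5011291503906, -387.8438415527344), 27.342586517333984)
now [ 0.4849 -0.387   0.332 ] yaw 49.8 -> [-0.0015  0.0017  0.2134] roll -0.004 rows 2.6
```

View pics/m4.png

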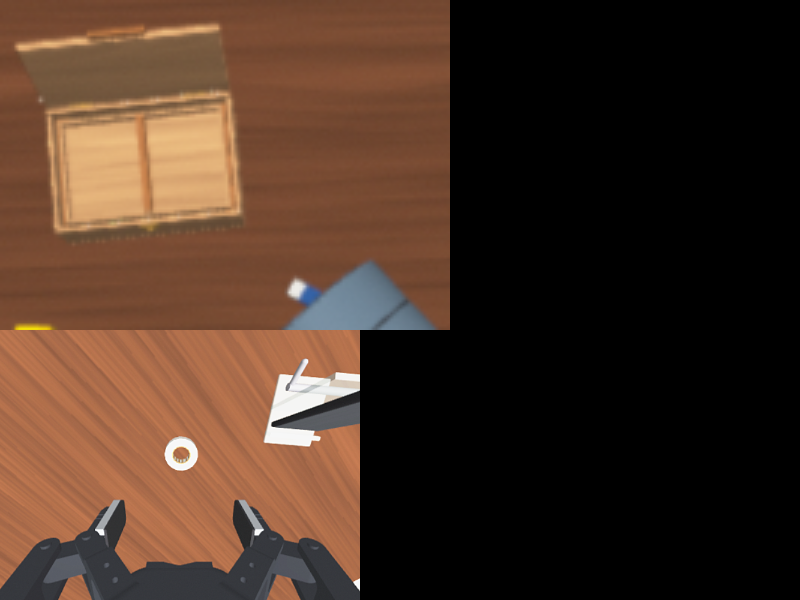

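Picture: the tray sits level in the box (145,160), and the tape is between the pads (181,453) with the phone stand well clear at (300,410).

Call:
jog_arm([
  [0,0.002,0.08,0],
  [0,0.002,0.15,0],
  [0,0.002,0.2,0],
  [0,0.002,0.212,0],
  [0,0.002,0.212,0],
])

```text
clock: 23.22
ee_pos: [0.4861, -0.3892, 0.1739]
tool_rot: [[0.645, 0.764, 0.0], [0.764, -0.645, -0.0], [0.0, 0.0, -1.0]]
force: [-0.4, -0.1, 0.5]
finger_gap: 0.999
gripper_force: 0.0
```

Call:
jog_arm([
  [0,0,0,0],
  [0,0,0,0],
  [0,0,0,0],
  [0,0,0,0],
  [0,0,0,0],
], gripper=0)

```text
clock: 23.85
ee_pos: [0.486, -0.3903, 0.1758]
tool_rot: [[0.646, 0.763, 0.003], [0.763, -0.646, -0.003], [-0.0, 0.004, -1.0]]
force: [-0.5, 1.2, 8.0]
finger_gap: 0.581
gripper_force: 61.5
```

Call:
jog_arm([
  [0,0,-0.07,0],
  [0,0,-0.15,0],
  [0,0,-0.22,0],
  [0,0,-0.24,0],
  [0,0,-0.24,0],
  [0,0,-0.24,0],
])

```text
clock: 24.6
ee_pos: [0.485, -0.3893, 0.3513]
tool_rot: [[0.647, 0.763, -0.002], [0.763, -0.647, 0.003], [0.001, -0.004, -1.0]]
force: [0.6, -1.1, -0.7]
finger_gap: 0.58
gripper_force: 62.7
```

Run:
```python
from h import *
go(*loc((.5815,.173),4.8,0,.048),.34,94.8)
```

```text
now [ 0.485  -0.3893  0.3513] yaw 49.7 -> [ 0.7004 -0.4318  0.017 ] roll -1.002 rows 9.9
```

Call:
jog_arm([
  [0.7,-0.432,0.01,-1],
  [0.7,-0.432,0.01,-1],
  [0.7,-0.432,0.01,-1],
  [0.7,-0.432,0.01,-1],
  [0.7,-0.432,0.01,-1],
  [0.7,-0.432,0.01,-1],
  [0.7,-0.432,0.01,-1],
  [0.7,-0.432,0.01,-1],
  [0.7,-0.432,0.01,-1],
  [0.7,-0.432,0.01,-1],
  [0.7,-0.432,0.01,-1],
  [0.7,-0.432,0.01,-1],
])

```text
clock: 26.1
ee_pos: [0.5772, 0.22, 0.3438]
tool_rot: [[-0.083, 0.997, -0.004], [0.997, 0.083, -0.001], [-0.001, -0.004, -1.0]]
force: [0.6, -0.1, 0.2]
finger_gap: 0.577
gripper_force: 62.7
```

Run:
```python
from h import *
go(*loc((.5815,.173),4.8,0,.048),.245,94.8)
```

```text
now [0.5772 0.22   0.3438] yaw 94.8 -> [0.0011 0.001  0.1317] roll -0.0 rows 1.6
```

Call:
jog_arm([
  [0.001,0,0.05,0],
  [0.001,0,0.1,0],
  [0.001,0,0.125,0],
  [0.001,0,0.13,0],
  [0.001,0,0.135,0],
  [0.001,0,0.138,0],
  [0.001,0,0.138,0],
])

```text
clock: 26.98
ee_pos: [0.5778, 0.2209, 0.243]
tool_rot: [[-0.082, 0.997, 0.001], [0.997, 0.082, 0.0], [0.0, 0.001, -1.0]]
force: [-0.0, 0.4, 0.0]
finger_gap: 0.576
gripper_force: 62.7
```

Call:
jog_arm([
  [0,0,0.004,0],
  [0,0,0.008,0],
  [0,0,0.01,0],
  [0,0,0.0115,0],
  [0,0,0.0115,0],
])

```text
clock: 27.6
ee_pos: [0.5774, 0.2211, 0.2349]
tool_rot: [[-0.083, 0.997, 0.0], [0.997, 0.083, -0.0], [-0.0, 0.0, -1.0]]
force: [-4.5, -1.2, 7.6]
finger_gap: 0.579
gripper_force: 63.5
```

Call:
jog_arm([
  [0,0,0,0],
  [0,0,0,0],
  [0,0,0,0],
  [0,0,-0.05,0],
  [0,0,-0.12,0],
  [0,0,-0.14,0],
  [0,0,-0.14,0],
  [0,0,-0.14,0],
], gripper=0.75)

```text
clock: 28.6
ee_pos: [0.577, 0.2208, 0.3369]
tool_rot: [[-0.082, 0.997, -0.003], [0.997, 0.082, -0.001], [-0.0, -0.003, -1.0]]
force: [-0.2, -0.1, -0.4]
finger_gap: 0.749
gripper_force: 0.0
```

Run:
```python
from h import *
go(.4328,-.0092,.32,62)
```

```text
now [0.577  0.2208 0.3369] yaw 94.7 -> [-0.2898 -0.2168  0.0232] roll 0.727 rows 4.4
```

Call:
jog_arm([
  [-0.29,-0.217,0,0.727],
  [-0.29,-0.217,0,0.727],
  [-0.29,-0.217,0,0.727],
  [-0.29,-0.217,0,0.727],
  [-0.29,-0.217,0.023,0.727],
  [-0.29,-0.217,0.023,0.727],
  [-0.29,-0.217,0.023,0.727],
], gripper=0.6)

```text
clock: 29.48
ee_pos: [0.4336, -0.0089, 0.321]
tool_rot: [[0.47, 0.883, -0.001], [0.883, -0.47, 0.001], [0.0, -0.001, -1.0]]
force: [0.4, 0.7, 0.8]
finger_gap: 0.601
gripper_force: 0.0
```

Run:
```python
from h import *
d=cap('wrist')
hsv=cv2.cvtColor(d['img'],cv2.COLOR_RGB2HSV); h,s,v=[hsv[...,i].astype(int) for i in range(3)]
m=(((s<60)&(v>140))|((h>100)&(h<130)&(s>120))).astype(np.uint8)*255; m[250:]=0
n,l,st,c=cv2.connectedComponentsWithStats(m)
for k in range(1,n):
    if st[k,4]<300: continue
    ys,xs=np.where(l==k); P=np.array([pt(d,(u,w),.013)[:2] for u,w in zip(xs,ys)],np.float32)*1000
    print(c[k].round(),st[k],cv2.minAreaRect(P))
save('w7',d['img'])
go(.4328,-.0092,.176,62)
```

```text
[302.  32.] [283   0  36  63 321] ((536.0007934570312, 92.71560668945312), (4.377466678619385, 60.11781692504883), 4.2354021072387695)
[333.  16.] [298   0  82  42 832] ((566.932861328125, 85.65753936767578), (31.918323516845703, 70.78367614746094), 61.980865478515625)
[255. 176.] [245 156  20  42 773] ((433.71881103515625, -8.336864471435547), (45.7357177734375, 20.6927547454834), 62.01140594482422)
now [ 0.4339 -0.0087  0.3213] yaw 62.0 -> [-0.0013 -0.0008  0.1937] roll 0.001 rows 2.3
```

View pics/w7.png

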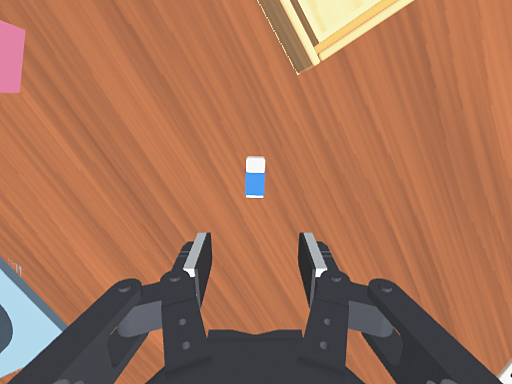

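Eraser (255,176) lies aligned between the pads. Going down to TCP z 0.177.

Call:
jog_arm([
  [0,0,0.08,0],
  [0,0,0.15,0],
  [0,0,0.185,0],
  [0,0,0.192,0],
  [0,0,0.192,0],
  [0,0,0.192,0],
])

```text
clock: 30.28
ee_pos: [0.4342, -0.0092, 0.1787]
tool_rot: [[0.469, 0.883, 0.003], [0.883, -0.469, -0.001], [0.001, 0.003, -1.0]]
force: [1.2, -0.3, 0.4]
finger_gap: 0.602
gripper_force: 0.0
```

Call:
jog_arm([
  [0,0,0,0],
  [0,0,0,0],
  [0,0,0,0],
  [0,0,0,0],
  [0,0,0,0],
], gripper=0)

```text
clock: 30.9
ee_pos: [0.4336, -0.0093, 0.1785]
tool_rot: [[0.469, 0.883, 0.002], [0.883, -0.469, -0.0], [0.0, 0.002, -1.0]]
force: [-1.8, 1.0, 9.2]
finger_gap: 0.215
gripper_force: 58.9
```

Call:
jog_arm([
  [0,0,-0.07,0],
  [0,0,-0.15,0],
  [0,0,-0.22,0],
  [0,0,-0.22,0],
  [0,0,-0.22,0],
])

```text
clock: 31.52
ee_pos: [0.4328, -0.0091, 0.3422]
tool_rot: [[0.469, 0.883, -0.0], [0.883, -0.469, 0.0], [0.0, -0.0, -1.0]]
force: [-0.0, 0.8, -1.0]
finger_gap: 0.207
gripper_force: 59.1
```

Run:
```python
from h import *
go(*loc((.5815,.173),4.8,0,-.048),.34,94.8)
```

```text
now [ 0.4328 -0.0091  0.3422] yaw 62.0 -> [0.2537 0.0957 0.0029] roll -0.729 rows 3.3
```

Call:
jog_arm([
  [0.254,0.096,0,-0.729],
  [0.254,0.096,0,-0.729],
  [0.254,0.096,0,-0.729],
  [0.254,0.096,0,-0.729],
  [0.254,0.096,0,-0.729],
  [0.254,0.096,0.05,-0.729],
  [0.254,0.096,0.1,-0.729],
  [0.254,0.096,0.12,-0.729],
  [0.254,0.096,0.13,-0.729],
  [0.254,0.096,0.13,-0.729],
])

```text
clock: 32.78
ee_pos: [0.5864, 0.1248, 0.2456]
tool_rot: [[-0.083, 0.997, 0.001], [0.997, 0.083, -0.0], [-0.0, 0.001, -1.0]]
force: [-0.5, 0.4, -0.0]
finger_gap: 0.207
gripper_force: 59.1
```

Run:
```python
from h import *
go(*loc((.5815,.173),4.8,0,-.048),.2375,94.8)
```

```text
now [0.5864 0.1248 0.2456] yaw 94.8 -> [ 0.0006 -0.0011  0.0107] roll -0.001 rows 0.1
```

Call:
jog_arm([
  [0,0,0.004,0],
  [0,0,0.008,0],
  [0,0,0.01,0],
  [0,0,0.011,0],
  [0,0,0.011,0],
])

```text
clock: 33.4
ee_pos: [0.5863, 0.1253, 0.2375]
tool_rot: [[-0.084, 0.996, 0.001], [0.996, 0.084, -0.0], [-0.0, 0.001, -1.0]]
force: [-2.7, 0.5, 5.8]
finger_gap: 0.211
gripper_force: 59.8
```

Call:
jog_arm([
  [0,0,0,0],
  [0,0,0,0],
  [0,0,0,0],
  [0,0,-0.05,0],
  [0,0,-0.12,0],
  [0,0,-0.2,0],
  [0,0,-0.28,0],
  [0,0,-0.3,0],
  [0,0,-0.3,0],
  [0,0,-0.3,0],
], gripper=0.5)

```text
clock: 34.65
ee_pos: [0.586, 0.1252, 0.4593]
tool_rot: [[-0.084, 0.996, -0.004], [0.996, 0.084, -0.0], [0.0, -0.004, -1.0]]
force: [0.2, -0.4, 0.1]
finger_gap: 0.503
gripper_force: 0.0
```

Run:
```python
from h import *
from scipy.optimize import brentq
d=load('top'); c=(.5815,.173)
for px,y in (((160+17/3,110+45/3),.106),((160+220/3,110+26/3),-.106)):
    f=lambda th:proj(d,[[*loc(c,4.8,.072-.144*np.cos(th)+.008*np.sin(th)*0,y),.0845+.144*np.sin(th)]])[0][1]-px[1]
    for th in (1.6,1.7,1.8,1.9): print(th,f(th).round(2),end='; ')
    print(px)
w=cap('wrist'); save('w8',w['img'])
go(*loc(c,4.8,.072,0),.47,94.8)
go(*loc(c,4.8,.150,0),.47,94.8)
```

```text
1.6 7.57; 1.7 3.22; 1.8 -0.91; 1.9 -4.77; (165.66666666666666, 125.0)
1.6 6.66; 1.7 2.33; 1.8 -1.77; 1.9 -5.59; (233.33333333333331, 118.66666666666667)
now [0.5861 0.1252 0.4591] yaw 94.8 -> [ 0.064   0.0952 -0.0149] roll 0.0 rows 1.4
now [0.5861 0.1252 0.4591] yaw 94.8 -> [ 0.064   0.1992 -0.0154] roll 0.0 rows 2.5
```

View pics/w8.png

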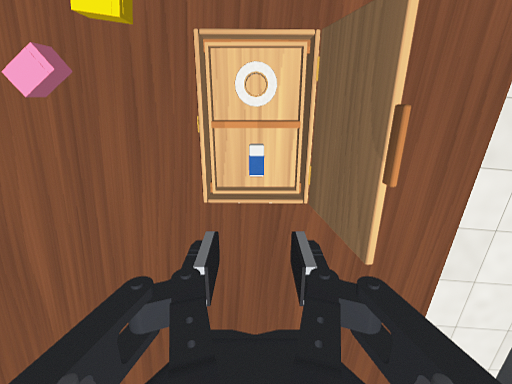

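Wrist view: tape flat in the left compartment (256,85), eraser flat in the right one (256,160), lid open at about 1.77 rad. Moving over the lid to behind it, fingers shut.

Call:
jog_arm([
  [0,0,-0.015,0],
  [0.032,0.1,-0.015,0],
  [0.064,0.2,-0.015,0],
  [0.064,0.2,-0.015,0],
  [0.064,0.2,-0.015,0],
  [0.064,0.2,-0.015,0],
], gripper=0)

```text
clock: 35.45
ee_pos: [0.7315, 0.1855, 0.4725]
tool_rot: [[-0.084, 0.996, -0.001], [0.996, 0.084, -0.0], [-0.0, -0.001, -1.0]]
force: [-0.4, -0.6, 0.4]
finger_gap: 0.0
gripper_force: 0.0
```

Run:
```python
from h import *
c=(.5815,.173)
s=readout.sense(); print(s['force'],s['finger_gap'],s['joint_positions'])
go(*loc(c,4.8,.150,0),.373,94.8)
```

```text
[-0.36398632 -0.61048119  0.40635341] 0.00015223248489468073 [ 5.79247908e+00  3.63267702e+01  4.54878444e+01 -9.09860619e-03
  9.82671554e+01  9.71445421e-01]
now [0.7315 0.1855 0.4725] yaw 94.8 -> [ 1.000e-04 -5.000e-04  1.327e-01] roll 0.0 rows 1.6
```

Call:
jog_arm([
  [0,0,0.05,0],
  [0,0,0.1,0],
  [0,0,0.133,0],
  [0,0,0.133,0],
  [0,0,0.133,0],
])

```text
clock: 36.08
ee_pos: [0.7315, 0.1854, 0.3757]
tool_rot: [[-0.084, 0.996, 0.003], [0.996, 0.084, 0.0], [-0.0, 0.003, -1.0]]
force: [0.1, -0.8, 0.1]
finger_gap: -0.0
gripper_force: 0.0
```

Run:
```python
from h import *
c=(.5815,.173); s=readout.sense(); p=np.array(s['ee_pos']); R=np.array(s['tool_rot']); print(p,s['force'])
r_=.115
W=[(.125,.2),(.105,.2)]+[(.072-r_*np.cos(t)+.008*np.sin(t)+.015,.0845+r_*np.sin(t)+.008*np.cos(t)) for t in np.radians([90,80,70,60,50,40,30,20,12,6,2,0])]
for x,z in W: print(np.round(R.T@(np.array([*loc(c,4.8,x,0),z+.173])-p)/.75,3))
```

```text
[0.73151208 0.18537287 0.37572199] [ 0.1131513  -0.80196277  0.05687846]
[ 0.    -0.034  0.004]
[ 0.    -0.061  0.003]
[ 0.    -0.074  0.004]
[ 0.    -0.101  0.004]
[ 0.    -0.127  0.01 ]
[ 0.    -0.152  0.019]
[ 0.    -0.175  0.033]
[ 0.    -0.195  0.05 ]
[ 0.    -0.212  0.071]
[ 0.    -0.225  0.095]
[ 0.    -0.233  0.115]
[ 0.    -0.236  0.13 ]
[ 0.    -0.238  0.141]
[ 0.    -0.238  0.146]
```

Call:
jog_arm([
  [0,-0.034,0.004,0],
  [0,-0.061,0.003,0],
  [0,-0.074,0.004,0],
  [0,-0.088,0.004,0],
  [0,-0.101,0.004,0],
  [0,-0.127,0.01,0],
  [0,-0.152,0.019,0],
  [0,-0.175,0.033,0],
  [0,-0.195,0.05,0],
  [0,-0.204,0.06,0],
  [0,-0.212,0.071,0],
  [0,-0.22,0.083,0],
  [0,-0.225,0.095,0],
  [0,-0.225,0.095,0],
])

```text
clock: 37.83
ee_pos: [0.5631, 0.1714, 0.3008]
tool_rot: [[-0.084, 0.996, -0.002], [0.996, 0.084, -0.0], [-0.0, -0.002, -1.0]]
force: [0.3, 0.1, -0.1]
finger_gap: -0.0
gripper_force: 0.0
```

Run:
```python
from h import *
d=cap('top'); s=cap('side')
o=np.zeros((330,800,3),np.uint8); o[:,:400]=cv2.resize(d['img'][110:210,150:270],(400,330)); o[:,400:]=cv2.resize(s['img'][100:210,220:353],(400,330)); save('m9',o)
print(readout.sense()['force'])
```

```text
[0.33610544 0.35207032 0.32804413]
```

View pics/m9.png

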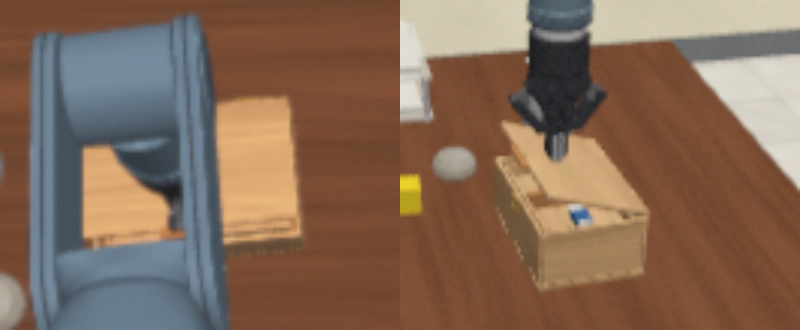

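Side crop: the finger rests on the lid, now about 20° open (570,150). I'll press it down.

Call:
jog_arm([
  [0,-0.006,0.012,0],
  [0,-0.01,0.024,0],
  [0,-0.012,0.034,0],
  [0,-0.013,0.042,0],
  [0,-0.013,0.046,0],
  [0,-0.013,0.049,0],
  [0,-0.013,0.051,0],
  [0,-0.013,0.051,0],
])

```text
clock: 38.92
ee_pos: [0.5535, 0.1707, 0.2658]
tool_rot: [[-0.084, 0.996, 0.0], [0.996, 0.084, -0.0], [-0.0, 0.0, -1.0]]
force: [-7.1, -1.3, 15.2]
finger_gap: 0.002
gripper_force: 7.7
```

Call:
jog_arm([
  [0,0,-0.02,0],
  [0,0,-0.08,0],
  [0,0,-0.14,0],
  [-0.1,-0.1,-0.14,0],
  [-0.3,-0.15,-0.14,0],
  [-0.4,-0.15,-0.14,0],
  [-0.5,-0.15,-0.14,0],
  [-0.5,-0.15,-0.14,0],
  [-0.5,-0.15,-0.14,0],
  [-0.5,-0.15,-0.14,0],
  [-0.5,-0.15,-0.14,0],
])

```text
clock: 40.3
ee_pos: [0.4731, -0.2146, 0.369]
tool_rot: [[-0.08, 0.997, 0.001], [0.997, 0.08, -0.001], [-0.001, 0.001, -1.0]]
force: [0.1, 1.0, -0.0]
finger_gap: -0.001
gripper_force: 0.0
```

Run:
```python
from h import *
d=cap('top'); s=cap('side')
o=np.zeros((330,800,3),np.uint8); o[:,:400]=cv2.resize(d['img'][110:210,130:250],(400,330)); o[:,400:]=cv2.resize(s['img'][100:210,220:353],(400,330)); save('m10',o)
q=readout.sense(); print(q['force'],q['joint_vel'])
```

```text
[0.1798855  1.10945686 0.08056792] [ 1.32284136 -0.3460408   0.67230131 -0.09063949 -0.11884086 -0.15475927]
```

View pics/m10.png

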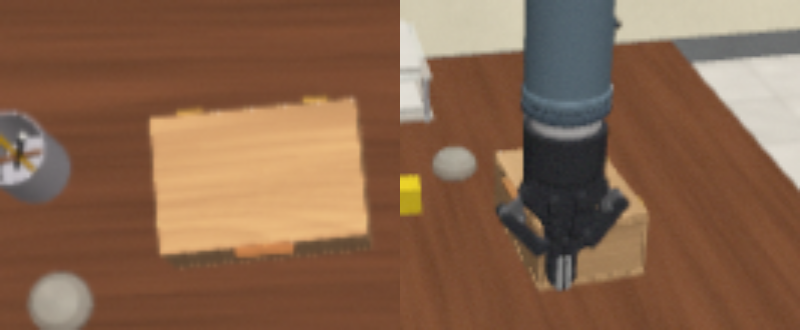

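Top crop: the lid is flush on the rim (255,175), cup and paperweight unmoved. The lid met a hard stop (15 N) at the expected shut height, so I'm handing in.

```bash
python3 -c "
from plant import r
print(r.close_job())"
```

```text
the job is handed in; nothing more can be done
None
```

I packed the box, closed the lid fully and handed the job in at about 40 s of the 144 s allowed. No score came back, but the last pictures showed every item in place and the paperweight and pencil cup unmoved; I didn't re-picture the phone stand after passing it, but no move came close to it.

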